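# Pack the hole saws into their case

### The job

Put the three hole saws (the steel cups with closed tops) back into their case: each stands upright, teeth down, fully home in the well of its own size, the smallest saw in the narrowest well, the middle one in the middle-sized well and the largest in the widest. The three steel pipe couplings, which are open right through, do not belong in the case: leave them standing where they are.

Things in the scene. Friction and masses are not known exactly. Their poses are not given: they have to be found in the camera images.
- saw_small: hole saw (cup-shaped cutter for a drill) of plain steel, 26 mm outer diameter, 55 mm tall, standing teeth down: its top is a CLOSED flat disc with a small dark threaded hole in the middle and small pin holes round it. Rigid, grip it anywhere on its straight side. Origin: centre of its underside; z up along its axis. About 90 g.
- saw_medium: hole saw (cup-shaped cutter for a drill) of plain steel, 43 mm outer diameter, 55 mm tall, standing teeth down: its top is a CLOSED flat disc with a small dark threaded hole in the middle and small pin holes round it. Rigid, grip it anywhere on its straight side. Origin: centre of its underside; z up along its axis. About 150 g.
- saw_large: hole saw (cup-shaped cutter for a drill) of plain steel, 60 mm outer diameter, 55 mm tall, standing teeth down: its top is a CLOSED flat disc with a small dark threaded hole in the middle and small pin holes round it. Rigid, grip it anywhere on its straight side. Origin: centre of its underside; z up along its axis. About 220 g.
- seat_small: fixed grey seat block 92 x 92 x 20 mm with one round well, 42 mm diameter, 14 mm deep (the narrowest of three), for the small hole saw. The three blocks stand in a row, in varying order, in a low black case (300 x 104 mm, rim 14 mm). Origin: on the well axis at the block's underside, 4 mm above the bench; well floor 6 mm, block top 20 mm above origin; z up, x along the row.
- seat_medium: fixed grey seat block 92 x 92 x 20 mm with one round well, 59 mm diameter, 14 mm deep (the middle of three), for the medium hole saw. The three blocks stand in a row, in varying order, in a low black case (300 x 104 mm, rim 14 mm). Origin: on the well axis at the block's underside, 4 mm above the bench; well floor 6 mm, block top 20 mm above origin; z up, x along the row.
- seat_large: fixed grey seat block 92 x 92 x 20 mm with one round well, 76 mm diameter, 14 mm deep (the widest of three), for the large hole saw. The three blocks stand in a row, in varying order, in a low black case (300 x 104 mm, rim 14 mm). Origin: on the well axis at the block's underside, 4 mm above the bench; well floor 6 mm, block top 20 mm above origin; z up, x along the row.
- coupling_small: pipe coupling that does not belong in the case: a plain steel tube 28 mm outer diameter, 4 mm wall, 50 mm tall, standing on end, OPEN right through (one looks down into the hollow tube). Origin: centre of its underside; z along its axis.
- coupling_medium: pipe coupling that does not belong in the case: a plain steel tube 44 mm outer diameter, 4 mm wall, 50 mm tall, standing on end, OPEN right through (one looks down into the hollow tube). Origin: centre of its underside; z along its axis.
- coupling_large: pipe coupling that does not belong in the case: a plain steel tube 58 mm outer diameter, 4 mm wall, 50 mm tall, standing on end, OPEN right through (one looks down into the hollow tube). Origin: centre of its underside; z along its axis.
Not all that is in view belongs to the job. What is shaped like the saw_medium but turquoise is not meant.

How it is judged (in metres and radians):
At the end, for the whole second after the job is handed in: Each hole saw stands upright (within 7 degrees) on the floor of the well of its own size (within 12 mm of the well's axis, underside within 4 mm of its floor), released and at rest; each pipe coupling still stands upright (within 8 degrees) within 30 mm of where it was (horizontal distance between saw_small and seat_small below 0.012 m and z of saw_small in the frame of seat_small below 0.01 m and angle between each of saw_small, saw_medium, saw_large's own z axis and vertical below 0.12 rad and linear speed of each of saw_small, saw_medium, saw_large, coupling_small, coupling_medium, coupling_large below 0.02 m/s and horizontal distance between saw_medium and seat_medium below 0.012 m and z of saw_medium in the frame of seat_medium below 0.01 m and horizontal distance between saw_large and seat_large below 0.012 m and z of saw_large in the frame of seat_large below 0.01 m and distance of each of coupling_small, coupling_medium, coupling_large from where it was at the start of the episode below 0.03 m and angle between each of coupling_small, coupling_medium, coupling_large's own z axis and vertical below 0.15 rad); the robot touches nothing.
It fails at once if a pipe coupling is taken away or knocked more than 30 mm from its place (distance of any of coupling_small, coupling_medium, coupling_large from where it was at the start of the episode above 0.03 m).
It also fails if it takes over 83 s, if anything falls off the work surface, if the arm or the gripper's body presses on something with over 40 N, if the wrist force passes 120 N, or if a joint passes its speed limit or range.

### The arm

A 6-joint arm with a two-finger parallel gripper is mounted at the origin on a cart in front of the work surface, level with it; the furniture and walls round the work are solid. World frame = base frame: x ahead of the robot, y to its left, z up, the work surface at z = 0. Lengths are in mm, angles in rad, forces in N, time in s.
With the tool pointing down it reaches from about 275 to 1000 mm from the base axis. Payload 8.4 kg.
Tool frame: the origin (TCP) lies at the very end of the fingers, on their centre line; the grasp point (between the pads) lies 19 mm behind it; z points along the fingers, y is the line along which they close (so a half turn about z gives the same grasp; the last joint's range is limited). The gripper opens to 85 mm and grips with 20 to 120 N. Pads are 22 mm wide; open, the fingers measure 114 mm over their backs; the gripper's body (76 mm by 85 mm) begins 54 mm behind the grasp point. The pads swing forward as they close: fully open they stand 13 mm farther back than shut.
Start: joints at [-1.277, 0.353, 1.633, -0, 1.155, -0.002], TCP at [182.189, -597.859, 231.281] pointing down, gripper open.
Joint ranges: [-2.63, 2.63], [-0.92, 2.1], [0.06, 2.66], [-1.3, 4.44], [0, 2.69], [-3.02, 3.02]. Speed limits (rad/s): [2.22, 2.22, 2.79, 3.14, 3.14, 3.14].

### API

Orientations are given as [roll, pitch, yaw] about the fixed x, y, z axes, in that order (R = Rz(yaw) Ry(pitch) Rx(roll)).
In Python, from rig import sensors, grab_frame, camera_params, order gives the robot as it stands. The module is installed in compiled form; this text tells all that it offers.
- The arm moves only by the tool move_arm, never from a script. Its argument "motion" is a list of rows, each a list of 7 numbers: the turn, a rotation vector about the tool's x, y, z in rad, then the shift along the tool's x, y, z in m, then the finger opening in m, from 0 to 0.0854. A call has 1 to 8 rows; each row is the pose to reach, as a shift and turn from the pose commanded when the call began, along the tool's axes at that moment; what a row does not reach only later rows make up. A row lasts 1/8 s, in which the tool goes at most 62.5 mm and 10.7 degrees, less where a joint would pass 70% of its speed; a pose out of reach is approached as far as the arm can. A call with a gripper value outside its range is refused whole. The fingers move at their own pace and stop on an object; "grip_force" is the grip in N (left out, the last holds). Time passes only in rows, so rows that repeat a pose let the fingers close. It gives the time, the measured TCP pose, the force, the opening and the grip force at its end, in the units of the state.
- sensors.sense(): the state, without advancing time (a new reading comes with each control period).
- grab_frame(name): name is "side" or "top" or "wrist"; returns (picture, depth): 384x512x3 uint8, red, green, blue; 384x512 float32, mm along the optical axis (not along the pixel's ray), 0 where there is no reading.
- camera_params(name): a dict with "camera_matrix" (3x3 intrinsics, pixels), "world_from_camera" (4x4, takes a point from camera to world coordinates). Camera axes: x right, y down, z forward; pixel columns grow to the right and rows downward; lengths in mm; the calibration is good to about 2 mm. The wrist camera is an equidistant fisheye: a pixel r from the principal point sees the ray r / f radians off the axis. A picture is of the moment at which its call begins: read the wrist's pose just before it. camera_params takes no time and is no camera call; for the wrist camera it gives the pose at the moment of the call.
- order.sign_off(): hands the job in; it is judged then, once.
The state is a dict: "clock": time; "qpos": joint angles; "qvel": joint speeds; "joint_efforts": joint torques, N m; "eef_pos": TCP position; "tcp_rot": TCP orientation; "contact_force": force on the tool from outside, world axes, zero at the start; "wrist_torque": the same for the moment, N m; "opening": opening from 0.0 (shut) to 1.0 (fully open); "grasp_force": force on a finger pad.
Only numpy, scipy, OpenCV 4.12 (cv2) and the standard library are available. Lean on these libraries where they do the work, as an engineer would, in place of code of your own. Each camera call takes 0.05 s, during which the arm holds its last target. There are 200 camera calls.

## Working session

There is one attempt and no reset: what is moved stays moved. The work goes in short steps, Python scripts to look and compute and a tool call to move; the robot and the scene stay as the last step left them, time stands still between calls to the robot, and variables do not carry over. Pictures are saved under pics/ and viewed, at most 14 in all, crops included, and the job is handed in when it is done.

Besides the shell and the picture viewer there is one more tool, called by a JSON object that holds its "name" and its "arguments". move_arm: Moves the arm, as the interface text tells. Its arguments: {"type":"object","properties":{"motion":{"type":"array","items":{"type":"array","items":{"type":"number"}}},"grip_force":{"type":"number"}},"required":["motion"]}

```bash
mkdir -p pics
python3 - <<'E'
from rig import sensors, grab_frame, camera_params
import cv2, numpy as np
s=sensors.sense(); print(s)
for n in ("top","side"):
    p,d=grab_frame(n); np.savez(f"pics/{n}0.npz",p=p,d=d)
    cv2.imwrite(f"pics/{n}0.png",p[:,:,::-1]); c=camera_params(n); print(n,c["camera_matrix"],c["world_from_camera"].round(3))
E
```

```text
{'clock': 0.0, 'qpos': array([-1.27742698e+00,  3.53644641e-01,  1.63415787e+00,  2.63481355e-05,
        1.15521335e+00, -2.39656127e-03]), 'qvel': array([ 3.40166132e-05, -1.43210623e-04,  1.70492044e-03,  5.54337105e-04,
        4.79336902e-04, -1.01926275e-03]), 'joint_efforts': array([-3.53390205e-03, -6.05248618e+01, -3.42066658e+01, -5.39385735e-05,
        9.29678266e-03, -7.84598967e-06]), 'eef_pos': array([ 182.0372764 , -597.38541206,  230.55372583]), 'tcp_rot': array([-3.14016951e+00, -2.75009718e-05,  2.95755234e-01]), 'contact_force': array([0.56812392, 0.39769167, 0.6034269 ]), 'wrist_torque': array([ 0.01367609, -0.04641615, -0.02650759]), 'grasp_force': 0.0, 'opening': 1.002158544518036}
top [[391.88525988   0.         252.45515147]
 [  0.         391.88525988 193.85483456]
 [  0.           0.           1.        ]] [[-1.900000e-02 -9.940000e-01  1.110000e-01  3.725900e+02]
 [-1.000000e+00  2.000000e-02  4.000000e-03 -1.999410e+02]
 [-6.000000e-03 -1.110000e-01 -9.940000e-01  1.285457e+03]
 [ 0.000000e+00  0.000000e+00  0.000000e+00  1.000000e+00]]
side [[418.99166893   0.         264.63386171]
 [  0.         418.99166893 195.72234597]
 [  0.           0.           1.        ]] [[ 9.650000e-01 -1.430000e-01  2.210000e-01  2.907300e+02]
 [-2.620000e-01 -4.490000e-01  8.540000e-01 -1.070588e+03]
 [-2.300000e-02 -8.820000e-01 -4.710000e-01  5.398990e+02]
 [ 0.000000e+00  0.000000e+00  0.000000e+00  1.000000e+00]]
```

View pics/top0.png

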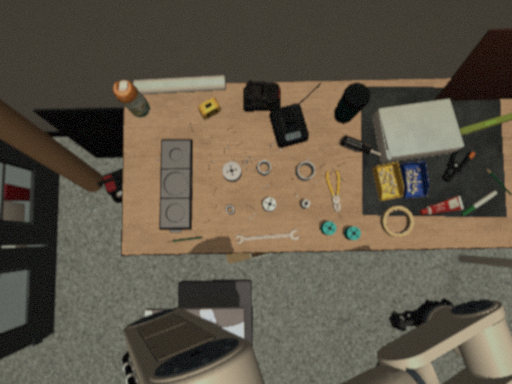

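View pics/side0.png

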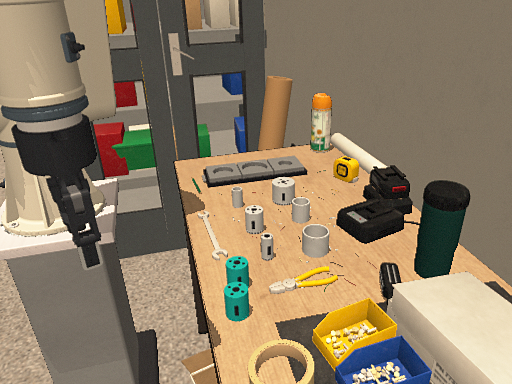

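Top view: candidates in the top picture are (232,171), (269,203) and (306,203), closed with a dark centre; (263,167), (305,170) and (230,209), open rings; and (328,228) and (353,233), turquoise. I choose the three closed ones as the saws. The wells are at (176,155), (176,184) and (174,211).

```bash
cat > h.py <<'E'
import numpy as np, cv2
from rig import sensors, grab_frame, camera_params
def world(d,c):
    v,u=np.indices(d.shape); K=c["camera_matrix"]; T=c["world_from_camera"]
    P=np.stack([(u-K[0,2])*d/K[0,0],(v-K[1,2])*d/K[1,1],d],-1)
    return P@T[:3,:3].T+T[:3,3]
def plane(u,v,z,c):
    K=c["camera_matrix"];T=c["world_from_camera"]
    r=T[:3,:3]@np.array([(u-K[0,2])/K[0,0],(v-K[1,2])/K[1,1],1]); t=T[:3,3]
    return t+r*(z-t[2])/r[2]
def project(p,c):
    T=np.linalg.inv(c["world_from_camera"]); q=c["camera_matrix"]@(T[:3,:3]@p+T[:3,3]); return q[:2]/q[2]
E
python3 - <<'E'
from h import *
f=np.load("pics/top0.npz"); p,d=f["p"],f["d"]; c=camera_params("top"); W=world(d,c)
m=((W[...,2]>38)&(W[...,2]<75)).astype(np.uint8); m[:,:205]=0; m[:150]=0; m[:,370:]=0; m[250:]=0
cs,_=cv2.findContours(m,cv2.RETR_EXTERNAL,cv2.CHAIN_APPROX_NONE)
for k in cs:
    if len(k)<8: continue
    (u,v),r=cv2.minEnclosingCircle(k); mm=np.zeros_like(m); cv2.drawContours(mm,[k],-1,1,-1)
    sel=W[(mm*m)>0]; print((round(u),round(v)),"r%.1f"%r,"plane",plane(u,v,53,c).round(1),"zmed",np.median(sel[:,2]).round(1), "bbox mid",((sel.min(0)+sel.max(0))/2).round(1)[:2],"size",np.ptp(sel,axis=0).round(0)[:2])
# wells
b=W[130:235,155:200]; m=((b[...,2]<17)).astype(np.uint8)
for z0 in (17,):
    n,l,st,ce=cv2.connectedComponentsWithStats(m)
    for i in range(1,n):
        if st[i,4]>30: print("well?",st[i],ce[i]+[155,130],plane(*(ce[i]+[155,130]),10,c).round(1), 2*np.sqrt(st[i,4]/np.pi)*1270/392)
mb=((W[...,2]>18)&(W[...,2]<32)).astype(np.uint8); mb[:,:150]=0; mb[:,205:]=0;mb[:130]=0;mb[240:]=0
k=max(cv2.findContours(mb,0,2)[0],key=cv2.contourArea); box=cv2.boxPoints(cv2.minAreaRect(k)); print([plane(*q,24,c).round(0)[:2] for q in box])
crop=cv2.resize(p[135:245,150:370,::-1],None,fx=3.6,fy=3.6,interpolation=cv2.INTER_CUBIC); cv2.imwrite("pics/crop1.png",crop)
E
```

```text
(353, 232) r7.5 plane [ 382.2 -506.9   53. ] zmed 55.4 bbox mid [ 382.5 -507.9] size [41. 43.]
(329, 227) r7.2 plane [ 400.2 -432.5   53. ] zmed 55.3 bbox mid [ 399.3 -432.9] size [41. 42.]
(230, 209) r4.3 plane [ 463.7 -122.6   53. ] zmed 50.4 bbox mid [ 463.8 -122.9] size [25. 25.]
(306, 203) r4.3 plane [ 477.7 -361.9   53. ] zmed 55.7 bbox mid [ 477.9 -361.5] size [24. 23.]
(269, 204) r6.9 plane [ 478.4 -247.3   53. ] zmed 55.5 bbox mid [ 478.4 -248.2] size [41. 41.]
(306, 170) r9.2 plane [ 583.7 -366.5   53. ] zmed 49.5 bbox mid [ 585.1 -367.5] size [56. 58.]
(231, 170) r9.5 plane [ 587.2 -129.8   53. ] zmed 56.0 bbox mid [ 587.6 -128.4] size [60. 58.]
(264, 166) r7.0 plane [ 598.1 -233.1   53. ] zmed 50.2 bbox mid [ 598.1 -233.9] size [41. 39.]
well? [   0    0   45  105 2217] [179.25124041 180.42309427] [564.1  45.   10. ] 172.12960011186308
well? [ 15  18  12  12 113] [175.52212389 153.81415929] [653.6  57.5  10. ] 38.86081772809252
well? [  9  42  23  23 395] [175.28607595 182.83291139] [556.4  58.1  10. ] 72.65596261067877
well? [ 11  74  18  18 247] [174.72064777 212.12955466] [460.   59.7  10. ] 57.45412168648701
[array([415., 108.]), array([703., 104.]), array([698.,  -1.]), array([411.,   5.])]
```

View pics/crop1.png

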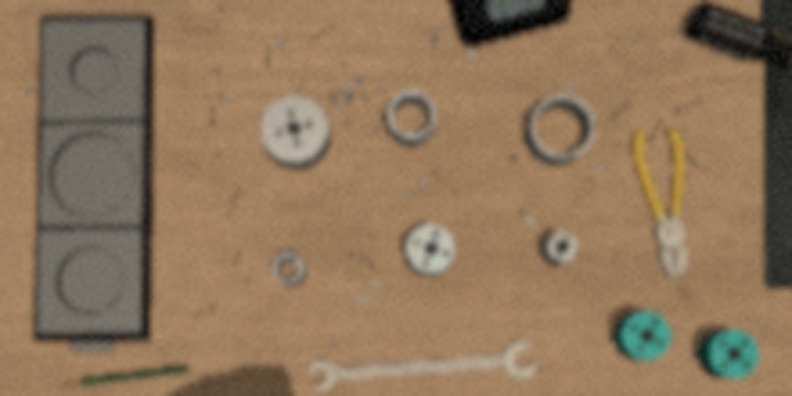

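The crop confirms the closed saws at crop pixels (295,130), (430,248) and (560,246), and open couplings at (410,117), (560,128) and (288,268). The wells from top to bottom are small, large and medium. I'll go for the large saw first.

{"name": "move_arm", "arguments": {"motion": [[0, 0, 0.074, 0.04, -0.025, 0, 0.085], [0, 0, 0.148, 0.08, -0.05, 0, 0.085], [0, 0, 0.222, 0.12, -0.075, 0, 0.085], [0, 0, 0.2955, 0.16, -0.1, 0, 0.085], [0, 0, 0.2955, 0.2, -0.125, 0, 0.085], [0, 0, 0.2955, 0.24, -0.15, 0, 0.085], [0, 0, 0.2955, 0.28, -0.175, 0, 0.085], [0, 0, 0.2955, 0.32, -0.2, 0, 0.085]], "grip_force": 40}}

```text
clock: 1.1
eef_pos: [430.7, -311.9, 231.1]
tcp_rot: [-3.141, 0.0, 0.0]
contact_force: [1.2, -0.6, 0.1]
opening: 0.997
grasp_force: 0.0
```

{"name": "move_arm", "arguments": {"motion": [[0, 0, 0, 0.035, -0.04, 0, 0.085], [0, 0, 0, 0.07, -0.082, 0.02, 0.085], [0, 0, 0, 0.11, -0.13, 0.05, 0.085], [0, 0, 0, 0.145, -0.17, 0.08, 0.085], [0, 0, 0, 0.157, -0.184, 0.1, 0.085], [0, 0, 0, 0.157, -0.184, 0.1, 0.085], [0, 0, 0, 0.157, -0.184, 0.1, 0.085]]}}

```text
clock: 1.98
eef_pos: [586.6, -129.7, 131.6]
tcp_rot: [3.141, 0.0, 0.0]
contact_force: [-0.2, -0.0, -0.3]
opening: 0.995
grasp_force: 0.0
```

Run:
```python
from h import *
s=sensors.sense(); print(s["eef_pos"],s["tcp_rot"])
p,d=grab_frame("wrist"); cv2.imwrite("pics/w1.png",p[:,:,::-1]); c=camera_params("wrist"); print(c)
```

```text
[ 586.60773829 -129.74796098  131.64078171] [3.14136077e+00 2.82337782e-04 3.51359903e-04]
{'camera_matrix': array([[297.31863964,   0.        , 254.16154469],
       [  0.        , 297.31863964, 189.36282535],
       [  0.        ,   0.        ,   1.        ]]), 'world_from_camera': array([[-7.16727578e-04, -9.62160349e-01, -2.72482934e-01,
         6.56608662e+02],
       [-9.99997925e-01,  1.20924379e-03, -1.63959017e-03,
        -1.30481962e+02],
       [ 1.90704695e-03,  2.72481194e-01, -9.62159219e-01,
         2.73403918e+02],
       [ 0.00000000e+00,  0.00000000e+00,  0.00000000e+00,
         1.00000000e+00]])}
```

View pics/w1.png

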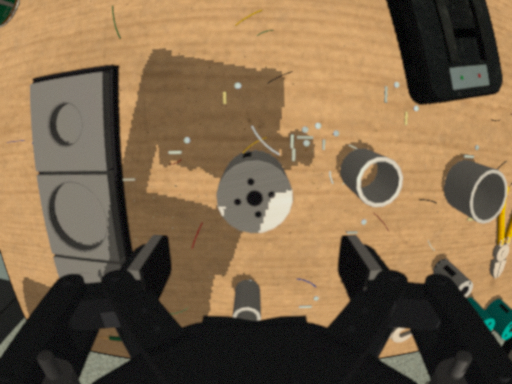

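Wrist view: the large saw's top, with its dark hole at (255,198), is centred between the fingers at x≈588, y≈-131. I'll descend and grip.

{"name": "move_arm", "arguments": {"motion": [[0, 0, 0, 0, 0.001, 0.04, 0.085], [0, 0, 0, 0, 0.001, 0.08, 0.085], [0, 0, 0, 0, 0.001, 0.107, 0.085], [0, 0, 0, 0, 0.001, 0.107, 0.085], [0, 0, 0, 0, 0.001, 0.107, 0.05], [0, 0, 0, 0, 0.001, 0.107, 0.05], [0, 0, 0, 0, 0.001, 0.107, 0.05], [0, 0, 0, 0, 0.001, 0.107, 0.05]]}}

```text
clock: 3.02
eef_pos: [588.1, -130.8, 26.5]
tcp_rot: [3.141, -0.003, 0.0]
contact_force: [-2.0, -0.8, 5.2]
opening: 0.691
grasp_force: 42.4
```

{"name": "move_arm", "arguments": {"motion": [[0, 0, 0, 0, 0, -0.04, 0.05], [0, 0, 0, 0, 0, -0.08, 0.05], [0, 0, 0, -0.006, -0.04, -0.08, 0.05], [0, 0, 0, -0.014, -0.085, -0.08, 0.05], [0, 0, 0, -0.022, -0.13, -0.08, 0.05], [0, 0, 0, -0.029, -0.17, -0.08, 0.05], [0, 0, 0, -0.031, -0.188, -0.08, 0.05], [0, 0, 0, -0.031, -0.188, -0.08, 0.05]]}}

```text
clock: 4.03
eef_pos: [556.3, 58.5, 105.2]
tcp_rot: [-3.142, -0.001, 0.002]
contact_force: [-0.4, 0.2, -1.5]
opening: 0.688
grasp_force: 44.6
```

```bash
cat > look.py <<'E'
import sys
from h import *
s=sensors.sense(); print(s["eef_pos"],s["tcp_rot"],s["contact_force"],s["opening"])
c=camera_params("wrist"); p,d=grab_frame("wrist"); cv2.imwrite(f"pics/{sys.argv[1]}.png",p[:,:,::-1]); np.savez(f"pics/{sys.argv[1]}.npz",p=p,d=d,K=c["camera_matrix"],T=c["world_from_camera"])
p,d=grab_frame("side"); cv2.imwrite(f"pics/{sys.argv[1]}s.png",p[:,:,::-1])
E
python3 look.py w2
```

```text
[556.27395013  58.54150329 105.15218859] [-3.14159148e+00 -1.41544375e-03  2.17066274e-03] [-0.38644423  0.2319767  -1.5056037 ] 0.6877606793871568
```

View pics/w2.png

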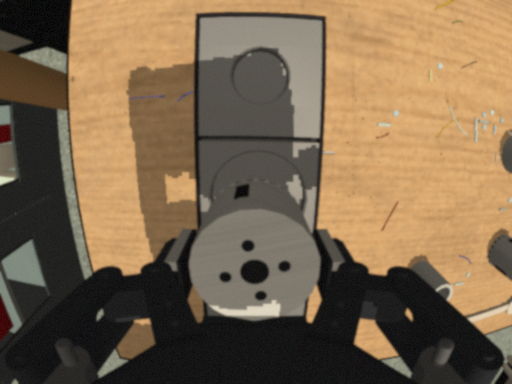

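```bash
cat >> h.py <<'E'
def fray(u,v,K,T):
    x,y=(np.asarray(u)-K[0,2])/K[0,0],(np.asarray(v)-K[1,2])/K[1,1]; th=np.hypot(x,y)+1e-9
    r=np.stack([x/th*np.tan(th),y/th*np.tan(th),np.ones_like(th)],-1); return r@T[:3,:3].T
def fworld(d,K,T):
    v,u=np.indices(d.shape); return fray(u,v,K,T)*d[...,None]+T[:3,3]
def fplane(u,v,z,K,T):
    r=fray(u,v,K,T); return T[:3,3]+r*((z-T[2,3])/r[...,2:])
E
python3 - <<'E'
from h import *
f=np.load("pics/w2.npz"); W=fworld(f["d"].astype(float),f["K"],f["T"]); z=W[...,2]
for v in (40,75,120): print(v,[int(t) for t in z[v,185:340:5]])
b=(z[10:130,190:330]>18)
top=W[20:130,190:330][(z[20:130,190:330]>20)&(z[20:130,190:330]<28)]
print("block y",np.percentile(top[:,1],[.5,99.5]),"zmed",np.median(top[:,2]))
m=np.zeros(z.shape,np.uint8); m[45:108,225:300]=(z[45:108,225:300]<17)
n,l,st,ce=cv2.connectedComponentsWithStats(m); i=1+st[1:,4].argmax(); fl=W[l==i]
print("well",st[i],"mid bbox",(fl.min(0)+fl.max(0))/2,np.ptp(fl,axis=0))
print(fplane(*ce[i],24,f["K"],f["T"]),fplane(*ce[i],10,f["K"],f["T"]))
# case edges at several x from top
t=np.load("pics/top0.npz"); c=camera_params("top"); Wt=world(t["d"],c); 
for v in (145,168,197,225): print(v,[(int(Wt[v,u,1]),int(Wt[v,u,2])) for u in range(158,196,2)])
E
```

```text
40 [-2, 0, 11, 21, 22, 22, 22, 22, 23, 22, 21, 23, 22, 23, 22, 22, 23, 22, 23, 21, 22, 22, 23, 22, 22, 21, 23, 23, 12, -2, -1]
75 [-2, 0, 12, 22, 22, 21, 22, 21, 22, 23, 7, 8, 8, 9, 8, 9, 8, 8, 9, 8, 10, 21, 22, 22, 21, 20, 22, 21, -1, -2, -1]
120 [-2, 0, 12, 22, 22, 22, 23, 23, 22, 22, 21, 20, 23, 22, 23, 22, 22, 23, 22, 21, 21, 23, 22, 23, 21, 23, 22, 12, -1, 0, -1]
block y [ 7.86327223 99.30547583] zmed 22.669962478079896
well [ 233   49   55   54 2297] mid bbox [651.22408217  53.55468411  11.71623831] [41.51155493 41.96831849 10.46225001]
[649.88933851  53.78379853  24.        ] [651.3906271   53.50235847  10.        ]
145 [(118, 0), (111, 0), (100, 20), (91, 28), (85, 26), (79, 24), (73, 21), (65, 26), (59, 25), (53, 24), (46, 25), (39, 27), (33, 25), (25, 28), (19, 25), (13, 23), (8, 15), (2, 12), (-3, 5)]
168 [(118, -1), (111, 0), (102, 10), (94, 15), (88, 12), (81, 14), (75, 12), (67, 15), (61, 13), (55, 13), (48, 11), (42, 12), (36, 8), (28, 12), (22, 12), (15, 11), (9, 12), (3, 7), (-2, 0)]
197 [(116, 1), (106, 15), (99, 20), (94, 13), (87, 16), (80, 17), (74, 14), (67, 15), (61, 11), (55, 8), (48, 12), (42, 10), (36, 7), (28, 14), (22, 13), (16, 9), (10, 6), (5, -2), (-2, 2)]
225 [(116, 0), (103, 24), (96, 27), (90, 25), (83, 29), (77, 27), (71, 25), (64, 27), (59, 22), (52, 24), (46, 23), (40, 20), (34, 19), (27, 22), (20, 25), (13, 29), (9, 12), (4, 3), (-1, 2)]
```

{"name": "move_arm", "arguments": {"motion": [[0, 0, 0, -0.002, 0.003, 0, 0.05], [0, 0, 0, -0.002, 0.003, 0.03, 0.05], [0, 0, 0, -0.002, 0.003, 0.05, 0.05], [0, 0, 0, -0.002, 0.003, 0.06, 0.05], [0, 0, 0, -0.002, 0.003, 0.066, 0.05], [0, 0, 0, -0.002, 0.003, 0.068, 0.05], [0, 0, 0, -0.002, 0.003, 0.068, 0.05]]}}

```text
clock: 5.0
eef_pos: [554.4, 54.7, 36.8]
tcp_rot: [-3.142, -0.001, 0.0]
contact_force: [0.2, 0.1, -1.3]
opening: 0.688
grasp_force: 44.8
```

{"name": "move_arm", "arguments": {"motion": [[0, 0, 0, 0, 0, 0.001, 0.05], [0, 0, 0, 0, 0, 0.001, 0.05], [0, 0, 0, 0, 0, 0.001, 0.075], [0, 0, 0, 0, 0, 0.001, 0.085], [0, 0, 0, 0, 0, 0.001, 0.085], [0, 0, 0, 0, 0, 0.001, 0.085], [0, 0, 0, 0, 0, -0.05, 0.085], [0, 0, 0, 0, 0, -0.1, 0.085]]}}

```text
clock: 6.0
eef_pos: [553.4, 54.7, 136.9]
tcp_rot: [3.141, 0.002, 0.0]
contact_force: [-0.1, -0.1, -0.0]
opening: 0.993
grasp_force: 0.0
```

```bash
python3 look.py w3
```

```text
[553.37005856  54.72742298 136.89480761] [3.14146234e+00 1.66428366e-03 2.68244871e-04] [-0.09376069 -0.08346856 -0.04975877] 0.9929838589547987
```

View pics/w3.png

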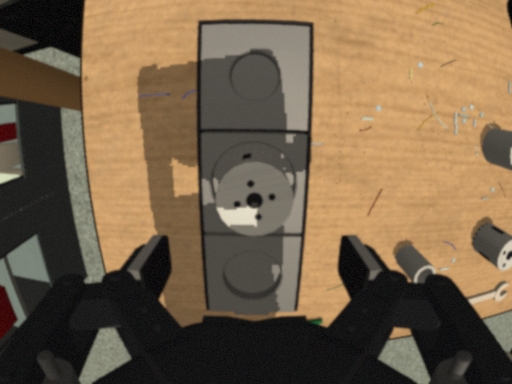

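The large saw sits in its well: saw hole at (255,200), well ring around it. Next I measure all three wells.

Run:
```python
from h import *
f=np.load("pics/w3.npz"); K,T=f["K"],f["T"]; W=fworld(f["d"].astype(float),K,T); z=W[...,2]
print("saw hole",fplane(254.5,200,64,K,T),"topz",np.median(z[185:195,240:246]))
for a,b,c,d in ((45,108,222,290),(240,305,215,290)):
    m=np.zeros(z.shape,np.uint8); m[a:b,c:d]=(z[a:b,c:d]<16)
    n,l,st,ce=cv2.connectedComponentsWithStats(m); i=1+st[1:,4].argmax(); fl=W[l==i]
    print("well",st[i],"mid",(fl.min(0)+fl.max(0))/2,np.ptp(fl,axis=0),fplane(*ce[i],24,K,T),fplane(*ce[i],10,K,T))
```

```text
saw hole [554.01383706  53.74284866  64.        ] topz 63.747552273763745
well [ 231   53   48   47 1762] mid [651.30969999  53.67823887  11.01768652] [41.73235631 41.62460065  9.93015312] [649.82469405  53.67930591  24.        ] [651.27301388  53.64209471  10.        ]
well [ 224  251   57   46 1992] mid [455.4913717   56.16034953  11.26902781] [53.31050951 58.81803126  9.31030368] [463.83884626  56.22320979  24.        ] [455.03896352  56.32617293  10.        ]
```

Placing is good (saw at 554.0, 53.7; home height). Next the medium saw.

{"name": "move_arm", "arguments": {"motion": [[0, 0, 0, -0.01, 0.04, 0, 0.085], [0, 0, 0, -0.022, 0.09, 0, 0.085], [0, 0, 0, -0.035, 0.14, 0, 0.085], [0, 0, 0, -0.047, 0.19, 0, 0.085], [0, 0, 0, -0.06, 0.24, 0, 0.085], [0, 0, 0, -0.072, 0.285, 0, 0.085], [0, 0, 0, -0.076, 0.304, 0.01, 0.085], [0, 0, 0, -0.076, 0.304, 0.03, 0.085]]}}

```text
clock: 7.1
eef_pos: [478.0, -250.5, 105.6]
tcp_rot: [3.141, -0.001, -0.002]
contact_force: [0.5, 0.5, -0.2]
opening: 0.994
grasp_force: 0.0
```

```bash
python3 look.py w4
```

```text
[ 478.01573021 -250.45047915  105.64267359] [ 3.14119520e+00 -9.68326499e-04 -1.81639475e-03] [ 0.49062166  0.5156494  -0.22837211] 0.9943157586460838
```

View pics/w4.png

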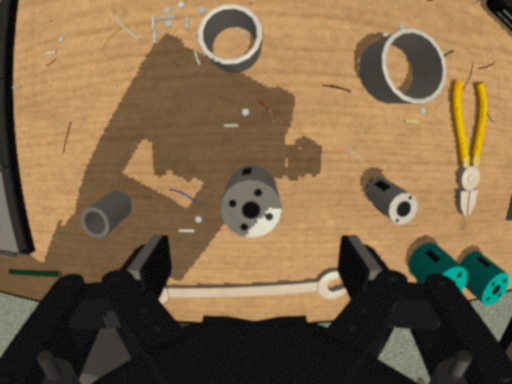

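Medium saw's top at (251,210) is centred; small saw at (403,208). Gripping.

{"name": "move_arm", "arguments": {"motion": [[0, 0, 0, 0, 0, 0.04, 0.085], [0, 0, 0, 0, 0, 0.08, 0.085], [0, 0, 0, 0, 0, 0.08, 0.06], [0, 0, 0, 0, 0, 0.08, 0.035], [0, 0, 0, 0, 0, 0.08, 0.035], [0, 0, 0, 0, 0, 0.08, 0.035], [0, 0, 0, 0, 0, 0.08, 0.035]]}}

```text
clock: 8.07
eef_pos: [479.2, -249.6, 28.0]
tcp_rot: [3.141, -0.003, 0.0]
contact_force: [1.2, 2.0, 8.2]
opening: 0.489
grasp_force: 41.1
```

Run:
```python
from h import *
f=np.load("pics/w4.npz"); K,T=f["K"],f["T"]
print("med",fplane(251,210,55,K,T),"small",fplane(403,208,55,K,T)); s=sensors.sense(); print(s["opening"],s["eef_pos"])
```

```text
med [ 478.8388217  -248.99050041   55.        ] small [ 478.70964936 -362.76187469   55.        ]
0.4887894215929903 [ 479.19567882 -249.64569481   28.00003993]
```

{"name": "move_arm", "arguments": {"motion": [[0, 0, 0, 0, 0, -0.045, 0.035], [0, 0, 0, 0, 0, -0.085, 0.035], [0, 0, 0, -0.003, -0.045, -0.085, 0.035], [0, 0, 0, -0.006, -0.095, -0.085, 0.035], [0, 0, 0, -0.01, -0.145, -0.085, 0.035], [0, 0, 0, -0.013, -0.195, -0.085, 0.035], [0, 0, 0, -0.017, -0.245, -0.085, 0.035], [0, 0, 0, -0.0195, -0.29, -0.085, 0.035]]}}

```text
clock: 9.07
eef_pos: [458.2, 42.4, 112.1]
tcp_rot: [-3.141, -0.001, 0.0]
contact_force: [0.4, 0.1, -2.1]
opening: 0.491
grasp_force: 41.5
```

{"name": "move_arm", "arguments": {"motion": [[0, 0, 0, -0.001, -0.0155, 0, 0.035], [0, 0, 0, -0.001, -0.0155, 0, 0.035], [0, 0, 0, -0.001, -0.0155, 0.03, 0.035], [0, 0, 0, -0.001, -0.0155, 0.055, 0.035], [0, 0, 0, -0.001, -0.0155, 0.068, 0.035], [0, 0, 0, -0.001, -0.0155, 0.074, 0.035], [0, 0, 0, -0.001, -0.0155, 0.074, 0.035], [0, 0, 0, -0.001, -0.0155, 0.074, 0.035]]}}

```text
clock: 10.07
eef_pos: [458.0, 56.0, 37.8]
tcp_rot: [-3.142, -0.001, -0.0]
contact_force: [0.1, 0.1, -2.5]
opening: 0.489
grasp_force: 42.2
```

{"name": "move_arm", "arguments": {"motion": [[0, 0, 0, 0, 0, 0.0005, 0.035], [0, 0, 0, 0, 0, 0.0005, 0.06], [0, 0, 0, 0, 0, 0.0005, 0.07], [0, 0, 0, 0, 0, 0.0005, 0.07], [0, 0, 0, 0, 0, 0.0005, 0.07], [0, 0, 0, 0, 0, -0.05, 0.07], [0, 0, 0, 0, 0, -0.1, 0.07], [0, 0, 0, 0, 0, -0.1, 0.07]]}}

```text
clock: 11.08
eef_pos: [459.9, 56.6, 140.6]
tcp_rot: [-3.141, -0.007, 0.0]
contact_force: [0.5, 0.2, 0.5]
opening: 0.822
grasp_force: 0.0
```

```bash
python3 look.py w5
```

```text
[459.89897651  56.5641049  140.63776573] [-3.14081537e+00 -6.69731861e-03  3.60661755e-04] [0.46538553 0.24914634 0.51139775] 0.8222680822129543
```

View pics/w5.png

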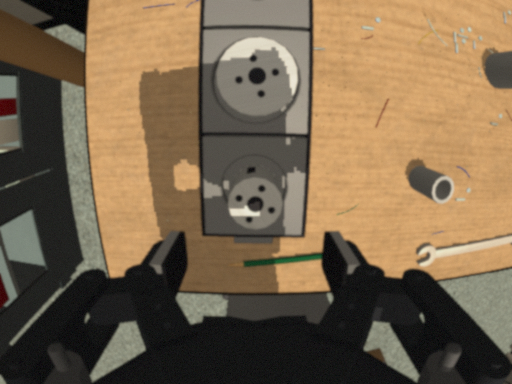

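Medium saw, hole at (255,204), sits in its well, with the large at (257,75) upright. Next the small saw.

{"name": "move_arm", "arguments": {"motion": [[0, 0, 0, 0.002, 0.045, 0, 0.07], [0, 0, 0, 0.005, 0.1, 0, 0.07], [0, 0, 0, 0.008, 0.155, 0, 0.07], [0, 0, 0, 0.011, 0.21, 0, 0.07], [0, 0, 0, 0.014, 0.265, 0, 0.07], [0, 0, 0, 0.017, 0.32, 0, 0.07], [0, 0, 0, 0.02, 0.375, 0, 0.07], [0, 0, 0, 0.021, 0.4185, 0, 0.07]]}}

```text
clock: 12.18
eef_pos: [477.5, -363.9, 135.1]
tcp_rot: [-3.14, 0.002, -0.001]
contact_force: [0.1, -0.3, -0.8]
opening: 0.816
grasp_force: 0.0
```

{"name": "move_arm", "arguments": {"motion": [[0, 0, 0, 0, 0, 0, 0.07], [0, 0, 0, 0, 0, 0.03, 0.07], [0, 0, 0, 0, 0, 0.04, 0.07]]}}

```text
clock: 12.55
eef_pos: [476.8, -360.2, 94.5]
tcp_rot: [-3.138, 0.004, 0.001]
contact_force: [-0.1, 0.7, -0.9]
opening: 0.817
grasp_force: 0.0
```

```bash
python3 look.py w6
```

```text
[ 476.78074686 -360.15818535   94.46605793] [-3.13826454e+00  4.07220833e-03  6.03160395e-04] [-0.11752914  0.67863095 -0.90006777] 0.8174225586977043
```

View pics/w6.png

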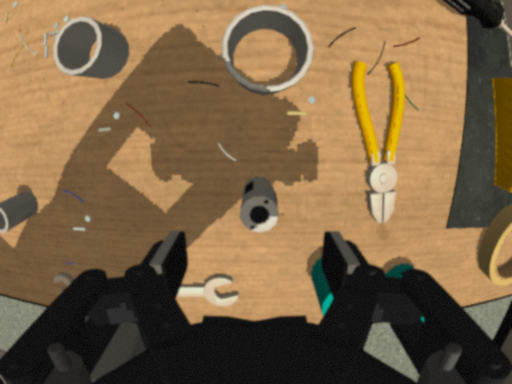

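Small saw's top at (260,213) is centred, and turquoise decoy (320,285) is clear of the finger path. Gripping.

{"name": "move_arm", "arguments": {"motion": [[0, 0, 0, 0, 0, 0.03, 0.07], [0, 0, 0, 0, 0, 0.06, 0.07], [0, 0, 0, 0, 0, 0.071, 0.07], [0, 0, 0, 0, 0, 0.071, 0.045], [0, 0, 0, 0, 0, 0.071, 0.02], [0, 0, 0, 0, 0, 0.071, 0.018], [0, 0, 0, 0, 0, 0.071, 0.018], [0, 0, 0, 0, 0, 0.071, 0.018]]}}

```text
clock: 13.65
eef_pos: [479.3, -362.8, 27.6]
tcp_rot: [3.14, -0.002, 0.0]
contact_force: [0.4, 0.2, 6.5]
opening: 0.295
grasp_force: 39.2
```

Run:
```python
from h import *
f=np.load("pics/w6.npz"); K,T=f["K"],f["T"]
print("small",fplane(260,213,55,K,T)); s=sensors.sense(); print(s["opening"],s["eef_pos"])
f=np.load("pics/w5.npz"); K,T=f["K"],f["T"]; print("med placed",fplane(255,204.5,65,K,T))
z=fworld(f["d"].astype(float),K,T)[...,2]; print(np.median(z[196:202,240:246]),np.median(z[85:92,235:242]))
```

```text
small [ 479.360498   -364.46038556   55.        ]
0.2951317496100544 [ 479.2933346  -362.7589086    27.63228472]
med placed [456.66412607  55.25745636  65.        ]
63.67146816148393 63.48568591339156
```

{"name": "move_arm", "arguments": {"motion": [[0, 0, 0, 0, 0, -0.045, 0.018], [0, 0, 0, 0, 0, -0.09, 0.018], [0, 0, 0, 0.015, -0.04, -0.1, 0.018], [0, 0, 0, 0.035, -0.085, -0.1, 0.018], [0, 0, 0, 0.055, -0.135, -0.1, 0.018], [0, 0, 0, 0.076, -0.185, -0.1, 0.018], [0, 0, 0, 0.096, -0.235, -0.1, 0.018], [0, 0, 0, 0.116, -0.285, -0.1, 0.018]]}}

```text
clock: 14.65
eef_pos: [595.0, -75.6, 126.8]
tcp_rot: [3.141, -0.001, 0.0]
contact_force: [0.5, 0.3, -0.7]
opening: 0.292
grasp_force: 39.8
```

{"name": "move_arm", "arguments": {"motion": [[0, 0, 0, 0.02, -0.048, 0, 0.018], [0, 0, 0, 0.04, -0.095, 0, 0.018], [0, 0, 0, 0.0555, -0.131, 0, 0.018], [0, 0, 0, 0.0555, -0.131, 0, 0.018], [0, 0, 0, 0.0555, -0.131, 0.03, 0.018], [0, 0, 0, 0.0555, -0.131, 0.06, 0.018]]}}

```text
clock: 15.4
eef_pos: [649.8, 52.9, 66.2]
tcp_rot: [3.141, -0.001, 0.0]
contact_force: [0.1, -0.3, -0.4]
opening: 0.29
grasp_force: 39.8
```

{"name": "move_arm", "arguments": {"motion": [[0, 0, 0, 0, 0, 0.015, 0.018], [0, 0, 0, 0, 0, 0.025, 0.018], [0, 0, 0, 0, 0, 0.029, 0.018], [0, 0, 0, 0, 0, 0.029, 0.018], [0, 0, 0, 0, 0, 0.029, 0.018]]}}

```text
clock: 16.02
eef_pos: [650.4, 53.8, 38.0]
tcp_rot: [-3.142, -0.001, 0.0]
contact_force: [-0.5, 0.1, -0.5]
opening: 0.289
grasp_force: 40.0
```

{"name": "move_arm", "arguments": {"motion": [[0, 0, 0, 0, 0, 0.0005, 0.018], [0, 0, 0, 0, 0, 0.0005, 0.04], [0, 0, 0, 0, 0, 0.0005, 0.06], [0, 0, 0, 0, 0, 0.0005, 0.06], [0, 0, 0, 0, 0, 0.0005, 0.06], [0, 0, 0, 0, 0, -0.05, 0.06], [0, 0, 0, -0.02, 0, -0.1, 0.06], [0, 0, 0, -0.06, 0, -0.14, 0.06]]}}

```text
clock: 17.02
eef_pos: [590.7, 53.8, 179.3]
tcp_rot: [-3.141, -0.003, 0.0]
contact_force: [-0.1, -0.4, 0.0]
opening: 0.7
grasp_force: 0.0
```

{"name": "move_arm", "arguments": {"motion": [[0, 0, 0, -0.03, 0, -0.02, 0.06], [0, 0, 0, -0.03, 0, -0.02, 0.06]]}}

```text
clock: 17.27
eef_pos: [559.1, 53.9, 199.2]
tcp_rot: [-3.141, -0.002, 0.001]
contact_force: [-0.5, -0.4, -0.1]
opening: 0.701
grasp_force: 0.0
```

```bash
python3 look.py w7
python3 - <<'E'
import cv2,numpy as np
a=cv2.imread("pics/w7.png"); b=cv2.imread("pics/w7s.png")[130:330,150:416]
cv2.imwrite("pics/w7c.png",np.hstack([cv2.resize(a[:300],(400,234)),cv2.resize(b,(400,300))[:234]])) if 0 else cv2.imwrite("pics/w7c.png",np.vstack([a[:300],cv2.resize(b,(512,300))[:300]]))
E
```

```text
[559.13528398  53.85094937 199.21481909] [-3.14133813e+00 -2.42508129e-03  5.28940456e-04] [-0.45588248 -0.37256627 -0.11896408] 0.7011803369820961
```

View pics/w7c.png

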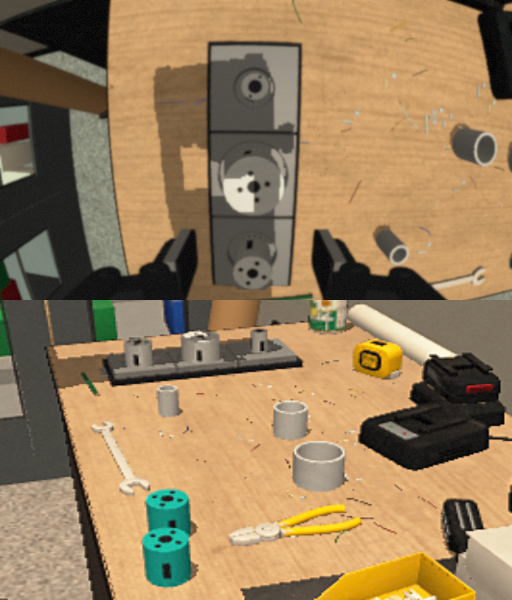

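The small saw is at (255,87), the large at (254,187) and the medium at (252,272). All three stand upright in their own wells, and the couplings have not been moved. I'll check heights, let the arm settle and hand in.

{"name": "move_arm", "arguments": {"motion": [[0, 0, 0, 0, 0, 0, 0.06], [0, 0, 0, 0, 0, 0, 0.06], [0, 0, 0, 0, 0, 0, 0.06], [0, 0, 0, 0, 0, 0, 0.06]]}}

```text
clock: 17.88
eef_pos: [559.9, 53.8, 196.9]
tcp_rot: [3.142, 0.001, 0.0]
contact_force: [-0.1, 0.3, 0.2]
opening: 0.698
grasp_force: 0.0
```

Run:
```python
from h import *
from rig import order
f=np.load("pics/w7.npz"); K,T=f["K"],f["T"]; z=fworld(f["d"].astype(float),K,T)[...,2]
ok=True
for u,v,r,w in ((255,87,8,(650.7,53.7)),(254,187,14,(554.5,55)),(252,272,12,(458.3,56.2))):
    zt=np.median(z[v-r:v+r,u-r:u+r]); q=fplane(u,v,65,K,T)[:2]; e=np.linalg.norm(q-w); print(q,zt,e); ok&=abs(zt-64)<2.5 and e<7
if ok: print(order.sign_off())
```

```text
[648.10094915  52.3255142 ] 63.79466202250646 2.9401150518760155
[553.57335975  53.23241601] 63.78292507565095 1.9957493129577266
[458.93827232  55.38841502] 63.71200527901502 1.0325026574256193
the job is handed in; nothing more can be done
None
```

All three hole saws are upright and fully home in their own wells (within about 3 mm of centre by my measurement), the couplings were left where they stood, and the job was handed in at about 18 s.

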